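# Test a relay in the clamshell fixture and hold the interlock pin down

## Task

Stand the plug-in relay upright in the socket of the open clamshell test fixture, let it go, and swing the fixture's lid down onto it. Then take the interlock pin (the one with the tall, slim knob) out of the wooden pin block and push it down through the hole in the lid's tab into the hole below, until its collar presses the tab flat on the base. Finish holding it like that, still gripping the pin and pressing it fully home so that the sprung lid stays shut and the interlock stays made for the test; leave the short pin and the other things on the bench where they are.

Things in the scene. Friction and masses are not known exactly. Their poses are not given: they have to be found in the camera images.
- fixture: Clamshell relay test fixture, fixed: grey box with an aluminium deck, 160 (x) x 104 (y) mm, deck top at z = 36 mm. Origin on the bench (the box spans x -85 to +75, y -52 to +52 mm); z up, +x to the hinge, -x to the front with two jacks. A black socket block, 46 x 52 mm, 18 mm tall, stands on the deck round the nest.
- nest (a point): Centre of the socket's floor, at (12, 0, 40) mm in the fixture's frame: pocket 25 (fixture x) x 31 (fixture y) mm, 14 mm deep, its top 5 mm flaring by 4 mm a side. The relay stands in it, 22 mm side along fixture x, 28 mm side along fixture y, either way round; seated, its underside is at this point and its top 36 mm above.
- base_hole (a point): Centre of the mouth of the locking hole in the deck, at (-53, 0, 36) mm in the fixture's frame: 14.5 mm across, vertical. 20 mm below its mouth is the sprung brass interlock plunger.
- lid (a joint): Angle of the lid (upper half), rad: 0 = shut flat on the base, grows as it opens; starts wide open at 1.78 to 2.0. 0.15 kg; the stiff hinge (0.12 Nm) leaves it where it is put. A sprung slippery plastic pad inside presses on the relay: let go, the lid rests ajar at about 0.1 rad (tab some 12 mm up), and about 6 N down at the tab's hole shuts it.
- lid_hinge (a point): Middle of the lid's hinge axis, at (62, 0, 40) mm in the fixture's frame, parallel to fixture y. The lid is a clear hood, 78 mm wide, reaching 85 mm out from the axis and 56 mm above it when shut; in front of the hood is an aluminium tab, 8 mm thick (4 mm either side of the hinge plane), 88 mm wide, from 85 to 143 mm from the axis.
- lid_hole (a point): Centre of the hole in the lid's tab, on the tab's outer (upper) face, 115 mm from the hinge axis; hole 16.5 mm across. Moves with the lid; its z axis points out of the outer face. With the lid shut it is 8 mm above base_hole.
- interlock (a joint): Travel of the interlock plunger under the base hole, m: 0 = up, 0.006 = pin fully home (end stop 0.008). Spring, 2.5 N at first to 5.5 N at 0.006.
- interlock_pin: The pin to use, loose, upright in the pin block at the start. Steel, 0.06 kg. Origin at the middle of its tip, z up along it: shank 12 mm across to z = 34 mm, its lowest 6 mm tapered to 5 mm; collar 26 mm across, z = 34 to 39 mm; knurled knob 20 mm across, z = 39 to 65 mm. Fully home in the fixture its tip is 26 mm below base_hole.
- short_pin: The other pin, not for this fixture, also in the block: shank 12 mm, only 18 mm long, collar 26 mm, wide flat knob 36 mm across and 12 mm tall. Origin at its tip.
- pin_block: Wooden pin block, does not move, 56 (x) x 120 (y) x 40 mm, origin centre of its underside. Two through holes of 14.5 mm at y = -32 and +32 mm, one pin in each (either may be in either hole), collars resting on its top at z = 40 mm.
- relay: Plug-in relay with a clear cover and black foot, 22 (x) x 28 (y) x 36 mm tall, loose, standing upright on the bench at the start. Origin centre of its underside. About 0.04 kg.
- heat_sink: Bystander: black finned heat sink 40 x 50 x 24 mm.
- solder_reel: Bystander: reel of solder, 60 mm across, 45 mm tall, standing on its flange.
- side_cutters: Bystander: side cutters with red handles, 142 mm long, lying flat.
- post_box: Bystander: clear box with binding posts, 114 x 136 x 58 mm.
- bnc_adapter: Bystander: black adapter with two binding posts, 22 x 44 x 30 mm.
- bridge: Bystander: clear bent bridge with two binding posts, 75 x 44 x 53 mm.
- screwdriver: Bystander: small screwdriver with a blue handle, 140 mm long, lying flat.

How it is judged:
By the outcome, as a careful person would: the job done as asked, in the order asked, and still so for the second after the job is handed in, while the arm keeps its last pose, push and grip.
It also fails if it takes over 67 s, if anything falls off the work surface, if the arm or the gripper's body presses on something with over 40 N, if the wrist force passes 120 N, or if a joint passes its speed limit or range.

## Robot

A 6-joint arm with a two-finger parallel gripper is mounted at the origin on a cart in front of the work surface, level with it; the furniture and walls round the work are solid. World frame = base frame: x ahead of the robot, y to its left, z up, the work surface at z = 0. Lengths are in m, angles in degrees, forces in N, time in s.
With the tool pointing down it reaches from about 0.4 to 0.825 m from the base axis. Payload 7 kg.
Tool frame: the origin (TCP) lies midway between the tips of the shut fingers; the grasp point (between the pads) lies 19 mm behind it (hold_point_z is the distance from the TCP to the grasp point, in m); z points along the fingers, y is the line along which they close (so a half turn about z gives the same grasp; the last joint's range is limited). The gripper opens to 88 mm and grips with 3 to 60 N. Pads are 19 mm wide; open, the fingers measure 130 mm over their backs; the gripper's body (78 mm by 193 mm) begins 47 mm behind the grasp point.
Start: joints at [-47.55, 20.546, 0.682, 0, -70.136, -16.507], TCP at [0.295, -0.607, 0.227] pointing down, gripper open.
Joint ranges: [-176.03, 176.03], [-82.01, 121.73], [-58.28, 71.71], [-173.87, 95.51], [-174.79, -0.11], [-173.66, 173.66]. Speed limits (degrees/s): [136.94, 136.94, 172.46, 180, 180, 180].

## Interface

Orientations are given as [roll, pitch, yaw] about the fixed x, y, z axes, in that order (R = Rz(yaw) Ry(pitch) Rx(roll)).
In Python, from plant import get_state, capture, close_job, hold_point_z gives the robot as it stands.
- The arm moves only by the shell command python3 -m inch 'ROWS' [FORCE]. ROWS is text: rows parted by semicolons, each of 5 numbers parted by spaces: the shift along the tool's x, y, z normalised to -1 to 1, where 1 is 0.15 m, then the turn about the tool's z normalised to -1 to 1, where 1 is 360 degrees, then the opening, from 0 (shut) to 1 (fully open). In form: tx ty tz spin grip; .... A call has exactly 8 rows; each row shifts and turns the commanded pose from where the row before left it, along the tool's axes as they then stand; what a row does not reach is not made up. A row lasts 1/8 s, in which the tool goes at most 62.5 mm and 10.7 degrees, less where a joint would pass 70% of its speed; a pose out of reach is approached as far as the arm can. A call with a number of a shift or a turn outside -1 to 1 is refused whole. A call with a gripper value outside its range is refused whole. The fingers move at their own pace and stop on an object; FORCE is the grip in N (left out, the last holds). Time passes only in rows, so rows that do not move let the fingers close, or fill a call up. It gives the time, the measured TCP pose, the force, the opening and the grip force at its end, in the units of the state.
- get_state(): the state, without advancing time (a new reading comes with each control period).
- capture(name): name is "scene" or "side" or "wrist"; returns a dict with "color" (400x640x3 uint8, blue, green, red), "mtx" (3x3 intrinsics, pixels), "R" (3x3) and "t" (3): a world point X has camera coordinates R X + t. Camera axes: x right, y down, z forward; pixel columns grow to the right and rows downward; lengths in m; the calibration is good to about 2 mm. A picture is of the moment at which its call begins. There is no depth.
- close_job(): hands the job in; it is judged then, once.
The state is a dict: "time_s": time; "joints": joint angles; "qd": joint speeds; "joint_torque": joint torques, N m; "tcp_pos": TCP position; "eef_rot": TCP orientation; "contact_force": force on the tool from outside, world axes, zero at the start; "moment": the same for the moment, N m; "gripper_width": finger opening in m; "gripper_force": force on a finger pad.
Only numpy, scipy, OpenCV 4.12 (cv2) and the standard library are available. Lean on these libraries where they do the work, as an engineer would, in place of code of your own. Each camera call takes 0.05 s, during which the arm holds its last target. There are 200 camera calls.

## Working session

There is one attempt and no reset: what is moved stays moved. The work goes in short steps, Python scripts to look and compute and a shell command to move; the robot and the scene stay as the last step left them, time stands still between calls to the robot, and variables do not carry over. Pictures are saved under pics/ and viewed, at most 10 in all, crops included, and the job is handed in when it is done.

```bash
ls; mkdir -p pics
python3 - <<'E'
from plant import *
import cv2
print(get_state(), hold_point_z)
for n in("scene","side"):
    c=capture(n); cv2.imwrite(f"pics/{n}0.png",c["color"]); print(n,c["mtx"].tolist(),(-c["R"].T@c["t"]).tolist(),c["R"].tolist())
E
```

```text
pics
{'time_s': 0.0, 'joints': array([-4.75495630e+01,  2.05905358e+01,  6.34207981e-01, -2.15975845e-02,
       -7.01364161e+01, -1.65046290e+01]), 'qd': array([-0.04349818, -0.00927693, -0.114802  , -0.01611808,  0.07291923,
       -0.03845062]), 'joint_torque': array([-1.56618033e-03, -5.82715523e+01,  2.93035895e+01,  6.99687347e+00,
        6.42518105e-03, -1.58084058e-04]), 'tcp_pos': array([ 0.29506902, -0.60654078,  0.2256315 ]), 'eef_rot': array([ 1.79905309e+02, -6.88396359e-03, -1.54061541e+02]), 'contact_force': array([ 0.85520354, -0.11120484, -0.23545563]), 'moment': array([-0.00708058, -0.05350206, -0.04208206]), 'gripper_force': 0.0, 'gripper_width': 0.08777518186072784} 0.0188
scene [[446.1535731435347, 0.0, 319.0164780505496], [0.0, 446.1535731435347, 199.11650512600957], [0.0, 0.0, 1.0]] [-0.3591665991277606, 0.7322673656799455, 1.0487471460977364] [[-0.6608908875605164, -0.7504652434793242, -0.005015283540533225], [-0.4873037330101458, 0.43420308559633863, -0.7576296933548705], [0.5707524038791687, -0.498266594092096, -0.6526653772631218]]
side [[438.9647260499959, 0.0, 326.94972852685675], [0.0, 438.9647260499959, 196.69214972608407], [0.0, 0.0, 1.0]] [-0.01123700173090525, -0.9663230492091371, 0.872875138509371] [[0.8756013674554229, -0.4825453387727675, -0.021731114533499657], [-0.2975048836046043, -0.5033011344857631, -0.8112822026007683], [0.38054315069595435, 0.7168249186893678, -0.5842507564431364]]
```

View pics/scene0.png

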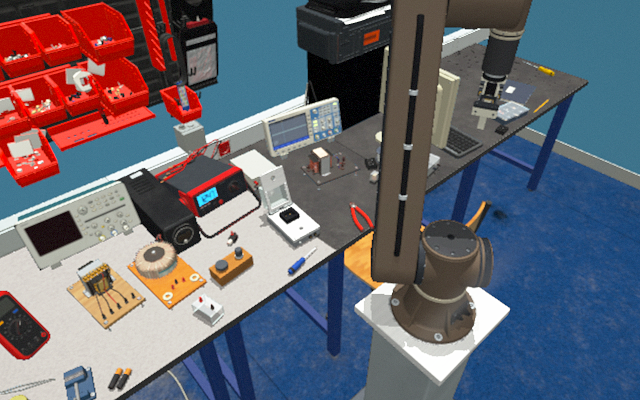

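View pics/side0.png

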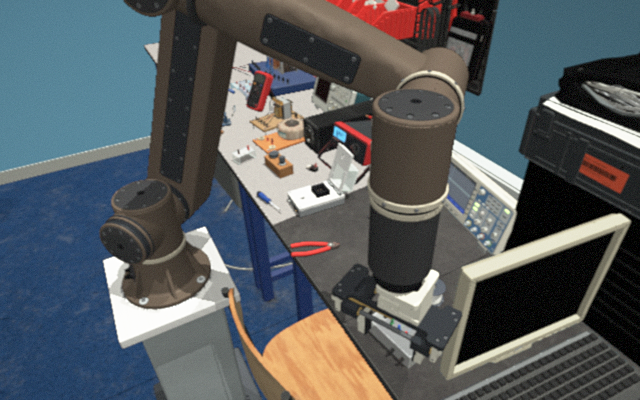

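Scene view: fixture at about (290,215) with its lid open, pin block at (232,264), something small at (232,238), and a small object by the arm at (373,163). Side view: block at (279,163), fixture at (320,195), small object at (313,168). I'll localise these roughly and zoom in.

```bash
cat > h.py <<'E'
import numpy as np, cv2
from plant import *
def ray(c,u,v):
    d=c["R"].T@np.linalg.inv(c["mtx"])@np.array([u,v,1.]); return -c["R"].T@c["t"], d/np.linalg.norm(d)
def plane(c,u,v,z):
    o,d=ray(c,u,v); return o+d*(z-o[2])/d[2]
def tri(obs): # [(c,u,v)..] least squares intersection + mean miss
    A=0;b=0
    for c,u,v in obs:
        o,d=ray(c,u,v); P=np.eye(3)-np.outer(d,d); A=A+P; b=b+P@o
    X=np.linalg.solve(A,b); return X,[round(1000*np.linalg.norm(np.cross(X-ray(*o)[0],ray(*o)[1])),1) for o in obs]
def proj(c,X):
    p=c["mtx"]@(c["R"]@np.asarray(X,float)+c["t"]); return p[:2]/p[2]
E
python3 - <<'E'
from h import *
s=capture("scene"); d=capture("side"); w=capture("wrist")
for n,c,pts in(("scene",s,[(290,220),(232,264),(232,240),(375,165),(301,262),(208,312),(358,215)]),("side",d,[(318,195),(279,163),(313,168),(268,202),(243,156),(314,248)])):
    for p in pts: print(n,p,plane(c,*p,0.03).round(3))
a=cv2.resize(s["color"][140:340,180:400],None,fx=2.7,fy=2.7,interpolation=cv2.INTER_CUBIC)
cv2.imwrite("pics/crop1.png",a)
b=cv2.resize(d["color"][130:270,225:375],(600,560),interpolation=cv2.INTER_CUBIC)
cv2.imwrite("pics/crop2.png",b)
o=-w["R"].T@w["t"];st=get_state();print(o,st["tcp_pos"],w["R"].tolist(),w["mtx"].tolist())
E
```

```text
scene (290, 220) [0.516 0.097 0.03 ]
scene (232, 264) [0.482 0.346 0.03 ]
scene (232, 240) [0.566 0.291 0.03 ]
scene (375, 165) [ 0.539 -0.338  0.03 ]
scene (301, 262) [0.35  0.186 0.03 ]
scene (208, 312) [0.38  0.489 0.03 ]
scene (358, 215) [ 0.383 -0.089  0.03 ]
side (318, 195) [0.517 0.091 0.03 ]
side (279, 163) [0.488 0.345 0.03 ]
side (313, 168) [0.58  0.249 0.03 ]
side (268, 202) [0.359 0.139 0.03 ]
side (243, 156) [0.391 0.462 0.03 ]
side (314, 248) [ 0.386 -0.131  0.03 ]
[ 0.22091867 -0.64104176  0.38376107] [ 0.2951853  -0.6067851   0.22611308] [[-0.43849107952010263, 0.8987350207589746, 0.0009672862349623718], [0.8562623679353577, 0.41744131623793107, 0.30423264906199265], [0.2730207509311863, 0.1342315535144739, -0.9525972704149755]] [[278.22580315125964, 0.0, 318.7273738031643], [0.0, 278.22580315125964, 200.74363698427842], [0.0, 0.0, 1.0]]
```

View pics/crop1.png

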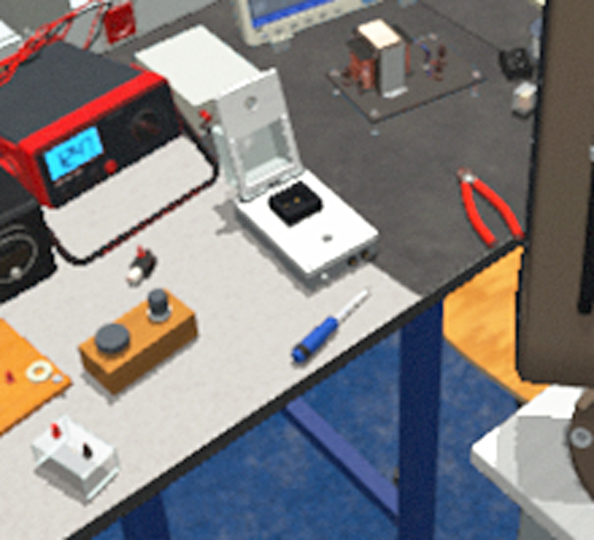

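The relay is probably the white-topped box at scene (374,176), next to the black heat sink. The pin block has the wide short pin at its +y hole and the slim knob at the other end. The adapter is at crop (140,265). Next I move over the relay for wrist views.

```bash
python3 -m inch '-0.29 0.15 0 0 1;-0.29 0.15 0 0 1;-0.29 0.15 0 0 1;-0.29 0.15 0 0 1;-0.29 0.15 0 0 1;-0.29 0.15 0 0 1;-0.29 0.15 0 0 1;0 0 0 0 1'
python3 - <<'E'
from h import *
w=capture("wrist"); cv2.imwrite("pics/w1.png",w["color"]); np.savez("w1.npz",**w)
s=capture("scene"); np.savez("s1.npz",**s)
print(get_state()["tcp_pos"],proj(w,[.5,-.33,.02]))
E
```

```text
time_s: 1.25
tcp_pos: [0.5019, -0.3297, 0.2265]
eef_rot: [180.0, 0.0, -153.8]
contact_force: [-0.6, -0.1, -0.6]
gripper_width: 0.0876
gripper_force: 0.0
[ 0.50035338 -0.3316781   0.2264804 ] [317.78615303 174.65595412]
```

View pics/w1.png

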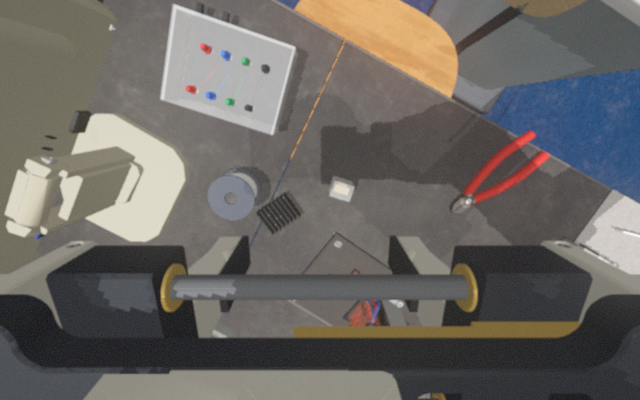

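Relay at (342,189), heat sink at (279,213), reel at (233,194). I'll take a closer, second wrist view for triangulation.

```bash
python3 -m inch '0 0 0.2 0 1;0 0 0.2 0 1;0 0 0.2 0 1;-0.1 0.1 0 0 1;-0.1 0.1 0 0 1;0 0 0 0 1;0 0 0 0 1;0 0 0 0 1'
python3 - <<'E'
from h import *
w=capture("wrist"); np.savez("w2.npz",**w)
w1=np.load("w1.npz"); X=plane(w1,342,188,.036); print(X,proj(w,X),get_state()["tcp_pos"])
u,v=map(int,proj(w,X)); u0,v0=max(u-60,0),max(v-45,0);print("crop",u0,v0)
a=cv2.resize(w["color"][v0:v0+90,u0:u0+120],None,fx=5,fy=5,interpolation=cv2.INTER_CUBIC)
b=cv2.resize(w1["color"][189-30:189+30,342-40:342+40],None,fx=5,fy=5,interpolation=cv2.INTER_CUBIC)
o=np.zeros((460,800,3),np.uint8)
o=np.zeros((450+0,600,3),np.uint8);o[:]=a
o=cv2.copyMakeBorder(o,0,140,0,200,cv2.BORDER_CONSTANT); o[290:590,400:800]=b
cv2.imwrite("pics/w2.png",o)
E
```

```text
time_s: 2.35
tcp_pos: [0.5143, -0.2922, 0.1372]
eef_rot: [-180.0, 0.0, -154.1]
contact_force: [-0.5, -0.8, -0.9]
gripper_width: 0.088
gripper_force: 0.0
[ 0.49877918 -0.29559968  0.036     ] [320.67114904 184.41052122] [ 0.51411516 -0.29220548  0.13695752]
crop 260 139
```

View pics/w2.png

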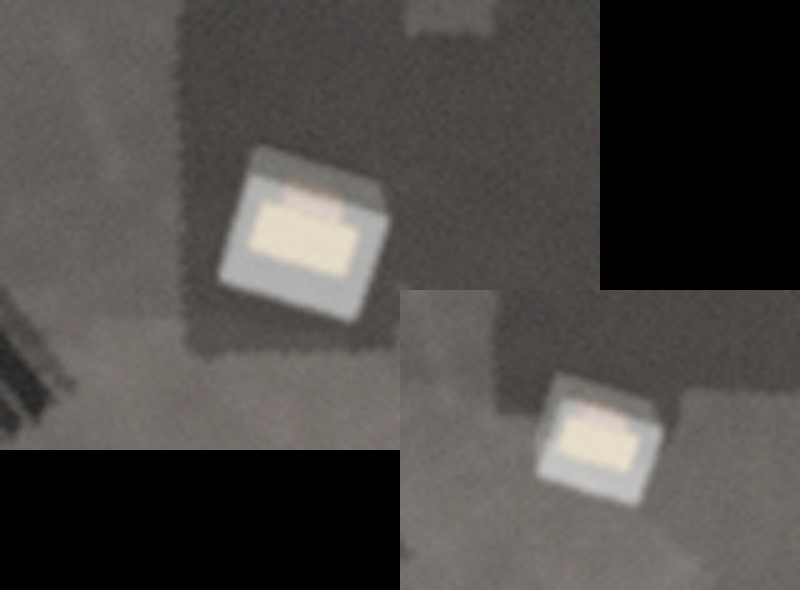

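Top corners of the relay: close view (248,175),(388,215),(355,322),(220,281) in crop pixels; first view inset (562,397),(662,430),(637,506),(537,474). Triangulating.

```bash
cat >> h.py <<'E'
def togo(x,y,z,yaw=None):
    "shift in current tool axes in move units; spin units"
    from scipy.spatial.transform import Rotation as Ro
    s=get_state(); R=Ro.from_euler("xyz",s["eef_rot"],degrees=True).as_matrix()
    d=R.T@(np.array([x,y,z])-s["tcp_pos"])/.15
    # wanted closing-axis direction (deg, mod 180); spin + about tool z(down)
    sp=None
    if yaw is not None:
        a=np.degrees(np.arctan2(R[1,1],R[0,1])); e=(yaw-a+90)%180-90; sp=-e/360
    print("tcp",s["tcp_pos"].round(4),"F",s["contact_force"].round(1),"shift",d.round(3),"spin",sp,"j6",s["joints"][5].round(1))
E
python3 - <<'E'
from h import *
w1=np.load("w1.npz");w2=np.load("w2.npz")
A=np.array([(248,175),(388,215),(355,322),(220,281)])/5+[260,139]
B=(np.array([(562,397),(662,430),(637,506),(537,474)])-[400,290])/5+[302,159]
P=[]
for a,b in zip(A,B): X,e=tri([(w1,*b),(w2,*a)]); print(X.round(4),e)
Q=np.array([plane(w2,*a,.036) for a in A]);print(Q.round(4),Q.mean(0))
e1=(Q[1]-Q[0]+Q[2]-Q[3])/2;e2=(Q[3]-Q[0]+Q[2]-Q[1])/2
print(np.linalg.norm(e1),np.linalg.norm(e2),np.degrees([np.arctan2(e1[1],e1[0]),np.arctan2(e2[1],e2[0])]))
yaw=np.degrees(np.arctan2(e1[1],e1[0])); 
togo(*Q.mean(0)[:2],.017,yaw)
E
```

```text
[ 0.4932 -0.3098  0.0409] [np.float64(0.0), np.float64(0.0)]
[ 0.4899 -0.2821  0.0369] [np.float64(0.5), np.float64(0.5)]
[ 0.5111 -0.2784  0.0378] [np.float64(0.1), np.float64(0.1)]
[ 0.5155 -0.3054  0.036 ] [np.float64(0.1), np.float64(0.1)]
[[ 0.4943 -0.3095  0.036 ]
 [ 0.4895 -0.2821  0.036 ]
 [ 0.5116 -0.2781  0.036 ]
 [ 0.5156 -0.3054  0.036 ]] [ 0.50273114 -0.29376276  0.036     ]
0.027716036748023674 0.02204664651268875 [99.05701668 10.6712264 ]
tcp [ 0.5141 -0.2922  0.137 ] F [-0.6 -0.7  0.1] shift [0.073 0.024 0.8  ] spin 0.04688023437457191 j6 -53.4
```

```bash
python3 - <<'E'
from h import *
s=np.load("s1.npz")
def c(p): return (180+p[0]/2.7,140+p[1]/2.7)
for p,z in(((328,75),0.),((375,122),0.),((483,75),0.),((395,95),0.005),((378,22),.08),((405,32),.08),((520,62),.02)): print(plane(s,*c(p),z).round(3))
E
python3 -m inch '0.073 0.024 0.2 0 0.55;0 0 0.2 0.0225 0.55;0 0 0 0.0225 0.55;0 0 0 0 0.55;0 0 0 0 0.55;0 0 0 0 0.55;0 0 0 0 0.55;0 0 0 0 0.55'
python3 -c "
from h import *
togo(.5027,-.2938,.017,99.9)"
```

```text
[ 0.745 -0.142  0.   ]
[ 0.618 -0.121  0.   ]
[ 0.595 -0.309  0.   ]
[ 0.64  -0.178  0.005]
[ 0.71  -0.208  0.08 ]
[ 0.666 -0.22   0.08 ]
[ 0.564 -0.352  0.02 ]
time_s: 3.4
tcp_pos: [0.5027, -0.2936, 0.0767]
eef_rot: [-180.0, 0.0, -170.2]
contact_force: [-0.6, 0.1, -0.7]
gripper_width: 0.048
gripper_force: 0.0
tcp [ 0.5027 -0.2936  0.0767] F [-0.6  0.1 -0.7] shift [ 0.    -0.002  0.398] spin -0.0003623990942315519 j6 -69.2
```

```bash
python3 -m inch '0 0 0.2 0 0.55;0 0 0.198 0 0.55;0 0 0 0 0.55;0 0 0 0 0;0 0 0 0 0;0 0 0 0 0;0 0 0 0 0;0 0 0 0 0' 15
python3 -c "
from h import *
s=get_state();print(s['tcp_pos'],s['gripper_width'],s['gripper_force'])"
```

```text
time_s: 4.4
tcp_pos: [0.5035, -0.2938, 0.0181]
eef_rot: [-179.9, 0.1, -170.2]
contact_force: [-0.3, 1.1, 6.5]
gripper_width: 0.0279
gripper_force: 15.0
[ 0.50349283 -0.29381346  0.0180909 ] 0.027878668648393716 15.001278966665268
```

```bash
python3 -m inch '0 0 -0.4 0 0;0 0 -0.4 0 0;0 0 -0.4 0 0;0 0 -0.4 0 0;-0.05 0.38 0 0 0;-0.05 0.38 0 0 0;-0.05 0.38 0 0 0;-0.05 0.38 0 0 0'
python3 -m inch '-0.05 0.38 0 0 0;-0.05 0.38 0 0 0;-0.05 0.38 0 0 0;-0.05 0.38 0 0 0;0 0.23 0 0 0;0 0 0 0 0;0 0 0 0 0;0 0 0 0 0'
python3 - <<'E'
from h import *
w=capture("wrist"); np.savez("w3.npz",**w); cv2.imwrite("pics/w3.png",w["color"]); s=get_state(); print(s["tcp_pos"],s["gripper_width"],s["contact_force"])
for n in("scene","side"): np.savez(n+"2.npz",**capture(n))
E
```

```text
time_s: 5.4
tcp_pos: [0.493, -0.0621, 0.2572]
eef_rot: [180.0, 0.0, -170.3]
contact_force: [0.2, 1.0, 0.6]
gripper_width: 0.0287
gripper_force: 15.0
time_s: 6.4
tcp_pos: [0.4788, 0.1991, 0.257]
eef_rot: [180.0, 0.0, -170.3]
contact_force: [0.7, -0.3, -0.4]
gripper_width: 0.0283
gripper_force: 15.0
[0.47885543 0.19908897 0.25701714] 0.028456273479214814 [ 0.49776659 -0.40330863 -0.45817881]
```

View pics/w3.png

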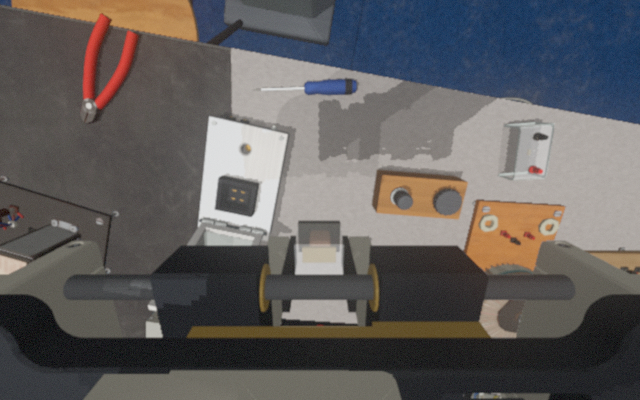

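Front deck corners at (209,118) and (289,134), base hole (245,148), socket about (238,195). The slim-knob pin is at (403,199) and the short pin at (448,202), so the slim one sits nearer the fixture. I'll take a second wrist view for the precise fit.

```bash
python3 -m inch '-0.05 -0.31 0 0 0;-0.045 -0.31 0 0 0;0 0 0 0 0;0 0 0 0 0;0 0 0 0 0;0 0 0 0 0;0 0 0 0 0;0 0 0 0 0'
python3 - <<'E'
from h import *
w3=np.load("w3.npz")
w=capture("wrist"); np.savez("w4.npz",**w); print(get_state()["tcp_pos"])
f=plane(w3,240,170,.036); b=plane(w3,420,195,.05)
uf=proj(w,f).round().astype(int); ub=proj(w,b).round().astype(int)
def crop(c,u,v,W,H,k):
    u0,v0=max(u-W//2,0),max(v-H//2,0); print("crop",u0,v0,k); return cv2.resize(c["color"][v0:v0+H,u0:u0+W],(W*k,H*k),interpolation=cv2.INTER_CUBIC)
o=np.vstack([np.hstack([crop(w3,245,170,130,112,3),crop(w,*uf,130,112,3)]),np.hstack([crop(w3,415,195,98,60,4)[:,:390],crop(w,*ub,98,60,4)[:,:390]])])
print(o.shape);cv2.imwrite("pics/w34.png",o)
E
```

```text
time_s: 7.55
tcp_pos: [0.5085, 0.1111, 0.2569]
eef_rot: [-180.0, 0.0, -170.2]
contact_force: [0.2, -0.6, -0.5]
gripper_width: 0.0282
gripper_force: 15.0
[0.50847203 0.11099203 0.25687084]
crop 180 114 3
crop 241 104 3
crop 366 165 4
crop 440 155 4
(576, 780, 3)
```

View pics/w34.png

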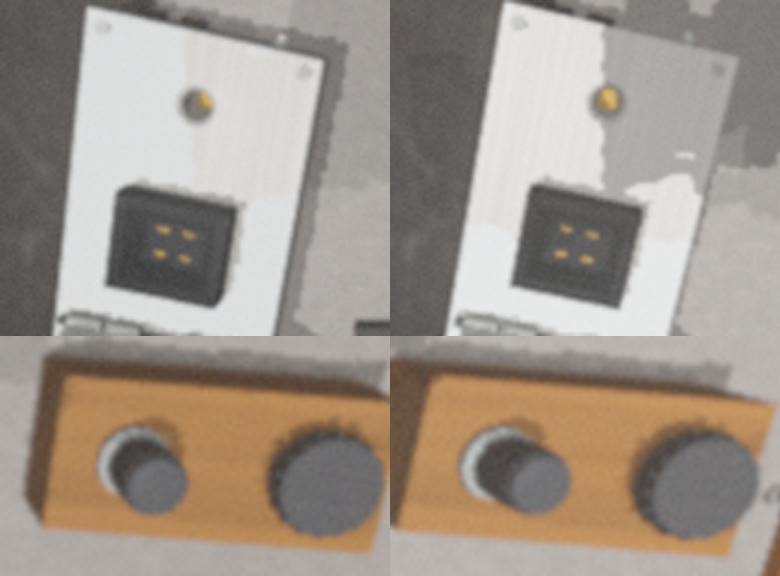

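Deck corners, base hole (197,104)/(218,100), socket contacts' centroid (174,245)/(186,245), knob top (159,151)/(151,149) and collar are clear in both views. Fitting.

Run:
```python
from h import *
from scipy.optimize import least_squares
a=np.load("w3.npz");b=np.load("w4.npz")
pa=lambda x,y:(180+x/3,114+y/3); pb=lambda x,y:(241+x/3,104+y/3)
F={(-85,-52,36):((88,5),(115,2)),(-85,52,36):((325,60),(348,57)),(-53,0,36):((197,104),(218,100)),(12,0,42):((174,245),(186,245))}
T={}
for k,(p,q) in F.items():
    X,e=tri([(a,*pa(*p)),(b,*pb(*q))]); print(k,X.round(4),e)
def res(v,full=False):
    x,y,t=v;r=[]
    for k,(p,q) in F.items():
        K=np.array(k)/1000; W=[x+np.cos(t)*K[0]-np.sin(t)*K[1],y+np.sin(t)*K[0]+np.cos(t)*K[1],K[2]]
        r+=list(proj(a,W)-pa(*p))+list(proj(b,W)-pb(*q))
    return np.array(r)
s=least_squares(res,[.53,.1,0]); print(s.x,np.degrees(s.x[2]),s.fun.round(1))
x,y,t=s.x
def W(k): k=np.array(k)/1000; return np.array([x+np.cos(t)*k[0]-np.sin(t)*k[1],y+np.sin(t)*k[0]+np.cos(t)*k[1],k[2]])
print("nest",W((12,0,40)),"hole",W((-53,0,36)),"hinge",W((62,0,40)))
for p,q,z in(((159,151),(151,149),.071),((136,126),(107,126),.045)):
    p=(366+p[0]/4,165+p[1]/4);q=(440+q[0]/4,155+q[1]/4)
    print("pin",tri([(a,*p),(b,*q)])[0].round(4),plane(a,*p,z).round(4),plane(b,*q,z).round(4))
n=W((12,0,40)); togo(n[0],n[1],.040+.017+.06,np.degrees(t)+90)
np.save("fix.npy",s.x)
```

```text
(-85, -52, 36) [0.4266 0.0473 0.0344] [np.float64(0.4), np.float64(0.4)]
(-85, 52, 36) [0.4322 0.1517 0.0302] [np.float64(0.0), np.float64(0.0)]
(-53, 0, 36) [0.4603 0.0981 0.0358] [np.float64(0.3), np.float64(0.3)]
(12, 0, 42) [0.5273 0.0943 0.0394] [np.float64(0.1), np.float64(0.1)]
[ 0.51398194  0.09526094 -0.05173585] -2.964246057810814 [-0.   0.3  0.1 -0.5 -0.5 -0.   0.6 -0.2 -0.2  0.3 -0.1  0.8 -0.2 -0.4
  0.3 -0.3]
nest [0.52596589 0.09464039 0.04      ] hole [0.46105286 0.09800172 0.036     ] hinge [0.57589899 0.09205475 0.04      ]
pin [0.4896 0.3187 0.0686] [0.4891 0.3179 0.071 ] [0.489  0.3171 0.071 ]
pin [0.4896 0.3193 0.0395] [0.4885 0.3175 0.045 ] [0.4884 0.3159 0.045 ]
tcp [0.5085 0.111  0.2569] F [ 0.   0.2 -0.4] shift [-0.096 -0.127  0.932] spin 0.03536592021175322 j6 -114.2
```

```bash
python3 -m inch '-0.096 -0.127 0 0 0;0 0 0 0.0177 0;0 0 0 0.0177 0;0 0 0.3 0 0;0 0 0.3 0 0;0 0 0.3 0 0;0 0 0 0 0;0 0 0 0 0'
python3 - <<'E'
from h import *
togo(.5260,.0946,.058,-2.96+90); print(get_state()["gripper_width"])
w=capture("wrist"); np.savez("w5.npz",**w)
cv2.imwrite("pics/w5.png",cv2.resize(w["color"][130:330,190:450],None,fx=3,fy=3,interpolation=cv2.INTER_CUBIC))
E
```

```text
time_s: 8.6
tcp_pos: [0.5271, 0.0948, 0.1235]
eef_rot: [180.0, 0.1, 177.0]
contact_force: [0.8, -0.4, -1.0]
gripper_width: 0.0282
gripper_force: 15.0
tcp [0.5271 0.0948 0.1235] F [ 0.8 -0.4 -1. ] shift [ 0.008 -0.002  0.437] spin -1.5234645879363346e-05 j6 -124.2
0.02821731354507656
```

View pics/w5.png

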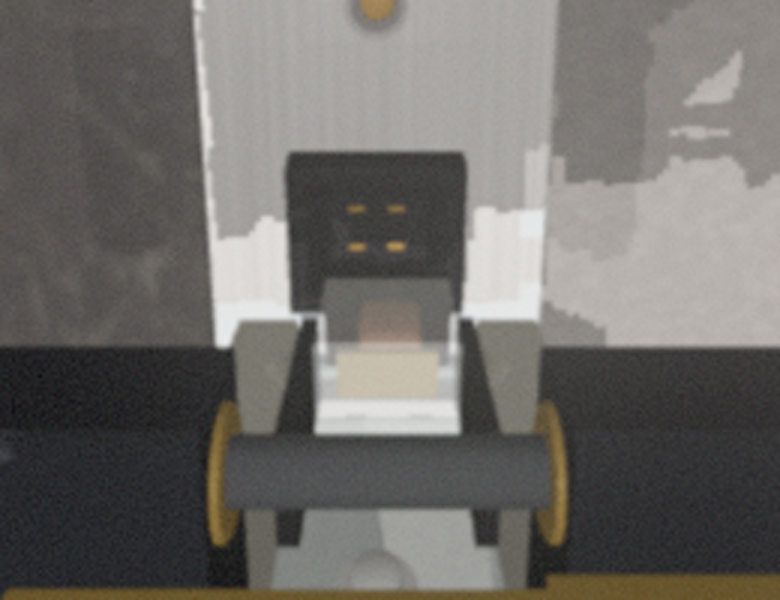

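Contacts' centre is at crop column 376 and the relay's at 387. I'll check whether that is perspective or a real lateral offset.

Run:
```python
from h import *
w=np.load("w5.npz"); c=lambda x,y:(190+x/3,130+y/3)
print("nest pred",proj(w,[.526,.0946,.042]),"seen",c(376,228), plane(w,*c(376,228),.042))
print("hole pred",proj(w,[.4611,.0980,.036]),"seen",c(378,6), plane(w,*c(378,6),.036))
for x in(322,452): print("relay bottom front edge",plane(w,*c(x,281),.1235-.018))
o=-w["R"].T@w["t"];print(o)
```

```text
nest pred [316.06445104 206.14470351] seen (315.3333333333333, 206.0) [0.52582759 0.09394434 0.042     ]
hole pred [316.0350815  132.15743436] seen (316.0, 132.0) [0.46096732 0.09797699 0.036     ]
relay bottom front edge [0.51623656 0.08288647 0.1055    ]
relay bottom front edge [0.51773678 0.11235528 0.1055    ]
[0.44426431 0.10099403 0.28110147]
```

The fingers and relay are centred on the camera axis, but the calibration puts the camera about 2 mm to +y of the tool. So measured points are biased about +2 mm along tool y, and I'll correct for that. Descending now with force checks.

```bash
python3 -m inch '0.01 -0.015 0 0 0;0 0 0.1 0 0;0 0 0.1 0 0;0 0 0.1 0 0;0 0 0.05 0 0;0 0 0 0 0;0 0 0 0 0;0 0 0 0 0'
python3 -c "
from h import *
togo(.5255,.0924,.0575,-2.96+90)"
python3 -m inch '0 0 0.02 0 0;0 0 0.02 0 0;0 0 0.02 0 0;0 0 0.02 0 0;0 0 0 0 0;0 0 0 0 0;0 0 0 0 0;0 0 0 0 0'
python3 -c "
from h import *
togo(.5255,.0924,.0575,-2.96+90)"
```

```text
time_s: 9.65
tcp_pos: [0.5241, 0.0922, 0.0695]
eef_rot: [180.0, -0.0, 177.0]
contact_force: [0.0, 0.4, -0.9]
gripper_width: 0.0282
gripper_force: 15.0
tcp [0.5241 0.0922 0.0695] F [ 0.   0.4 -0.9] shift [-0.009  0.002  0.08 ] spin -0.0001266197095601187 j6 -124.1
time_s: 10.65
tcp_pos: [0.526, 0.0929, 0.058]
eef_rot: [179.9, 0.2, 177.0]
contact_force: [6.8, -1.3, 2.0]
gripper_width: 0.0285
gripper_force: 15.0
tcp [0.526  0.0929 0.058 ] F [ 6.8 -1.3  2. ] shift [ 0.003 -0.003  0.003] spin -3.461900656659288e-05 j6 -124.1
```

```bash
python3 -m inch '-0.013 -0.003 0 0 0;0 0 0.01 0 0;0 0 0 0 0;0 0 0 0 0;0 0 0 0 0;0 0 0 0 0.6;0 0 0 0 0.6;0 0 0 0 0.6'
python3 -c "
from h import *
togo(.5265,.0924,.0575,-2.96+90);print(get_state()['gripper_width'])"
```

```text
time_s: 11.65
tcp_pos: [0.5256, 0.0914, 0.0553]
eef_rot: [-180.0, -0.1, 177.0]
contact_force: [-0.1, -0.7, 0.0]
gripper_width: 0.0505
gripper_force: 0.0
tcp [0.5256 0.0914 0.0553] F [-0.1 -0.7  0. ] shift [-0.006  0.007 -0.015] spin -0.00014437761528923607 j6 -123.9
0.05046441871020045
```

```bash
python3 -m inch '0 0 -0.35 0 0.6;0 0 -0.35 0 0.6;0 0 -0.35 0 0;0 0 0 0 0;0 0 0 0 0;0 0 0 0 0;0 0 0 0 0;0 0 0 0 0'
python3 - <<'E'
from h import *
s=capture("scene");d=capture("side");w=capture("wrist")
np.savez("s6.npz",**s);np.savez("d6.npz",**d);np.savez("w6.npz",**w)
k=lambda c,u,v,W,H,f:cv2.resize(c["color"][v:v+H,u:u+W],(int(W*f),int(H*f)),interpolation=cv2.INTER_CUBIC)
o=np.hstack([np.vstack([k(s,220,130,133,100,3),k(d,270,120,133,100,3)])[:,:399],np.vstack([k(w,220,110,200,150,2)[:300,:400],np.zeros((300,400,3),np.uint8)])])
cv2.imwrite("pics/c6.png",o); togo(.652,.086,.22)
E
```

```text
time_s: 12.65
tcp_pos: [0.5261, 0.0916, 0.2127]
eef_rot: [-180.0, -0.1, 177.0]
contact_force: [0.8, 0.1, -0.5]
gripper_width: 0.0018
gripper_force: 0.0
tcp [0.5262 0.0917 0.2131] F [-0.5  0.1  0.6] shift [-0.839  0.006 -0.046] spin None j6 -123.9
```

View pics/c6.png

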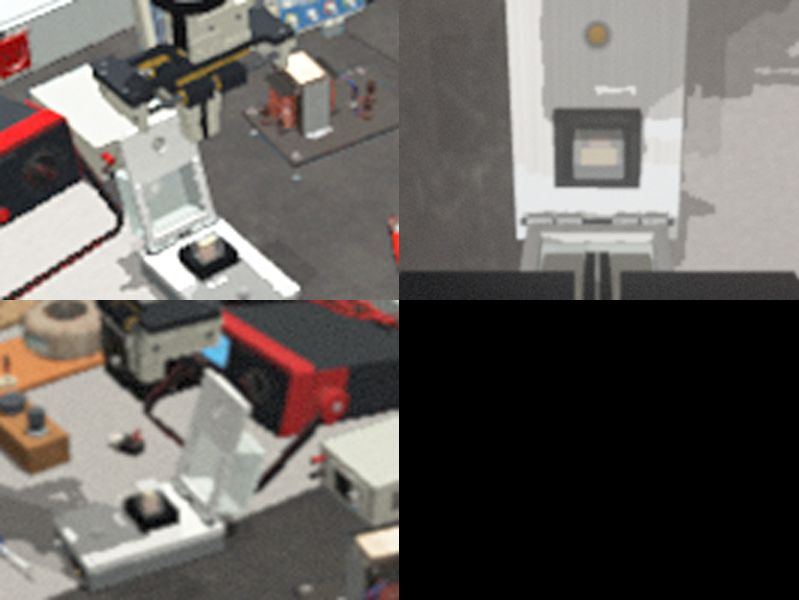

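The relay stands upright in the socket and the lid is open. The white box lies behind, at side crop (360,450). I'll find the lid's top edge and how far away the box and the red supply are.

Run:
```python
from h import *
s=np.load("s6.npz");d=np.load("d6.npz")
S=lambda x,y:(220+x/3,130+y/3);D=lambda x,y:(270+x/3,120+(y-300)/3)
print("lid top L",tri([(s,*S(122,133)),(d,*D(207,371))]),"R",tri([(s,*S(185,122)),(d,*D(252,403))]))
print("box top front-left",tri([(s,*S(30,90)),(d,*D(322,445))]))
print("box front",plane(d,*D(322,470),.05),plane(d,*D(362,525),0))
print("psu corner",plane(d,*D(297,432),0), plane(s,*S(115,225),0),plane(s,*S(70,105),.12))
x,y,t=np.load("fix.npy"); y-=.002
e=np.array([np.cos(t),np.sin(t)])
for th in np.radians([110,100,90,75,60,45,30,20,12,6]):
    r=120;C=(62-r*np.cos(th)+4*np.sin(th)+9.5,40+r*np.sin(th)+4*np.cos(th)); p=np.array([x,y])+e*C[0]/1000
    print(np.degrees(th).round(),np.round(C,1),p.round(4))
```

```text
lid top L (array([0.61842161, 0.12610184, 0.17718424]), [np.float64(0.1), np.float64(0.1)]) R (array([0.62008069, 0.04843103, 0.16442454]), [np.float64(11.5), np.float64(11.5)])
box top front-left (array([0.79390956, 0.11257514, 0.082545  ]), [np.float64(48.2), np.float64(48.2)])
box front [0.72913242 0.05812697 0.05      ] [0.74885806 0.00282836 0.        ]
psu corner [0.79635365 0.20890926 0.        ] [0.67729053 0.11366163 0.        ] [0.76701123 0.10020979 0.12      ]
110.0 [116.3 151.4] [0.6301 0.0872]
100.0 [ 96.3 157.5] [0.6101 0.0883]
90.0 [ 75.5 160. ] [0.5894 0.0894]
75.0 [ 44.3 156.9] [0.5582 0.091 ]
60.0 [ 15.  145.9] [0.5289 0.0925]
45.0 [-10.5 127.7] [0.5035 0.0938]
30.0 [-30.4 103.5] [0.4836 0.0948]
20.0 [-39.9  84.8] [0.4741 0.0953]
12.0 [-45.   68.9] [0.469  0.0956]
6.0 [-47.4  56.5] [0.4666 0.0957]
```

```bash
python3 -m inch '-0.29 0.015 -0.05 0 0;-0.29 0.015 -0.05 0 0;-0.29 0.015 -0.05 0 0;0 0 0 0 0;0 0 0.27 0 0;0 0 0.27 0 0;0 0 0 0 0;0 0 0 0 0'
python3 -m inch '0.1 0 0 0 0;0.1 0 0 0 0;0.1 0 -0.01 0 0;0.1 0 -0.01 0 0;0.1 0 0.01 0 0;0.1 0 0.01 0 0;0.1 0 0.03 0 0;0.1 0 0.04 0 0'
python3 -c "
from h import *
togo(.5289,.0925,.146);print(get_state()['moment'])"
```

```text
time_s: 13.8
tcp_pos: [0.6576, 0.0917, 0.1566]
eef_rot: [180.0, 0.1, 177.0]
contact_force: [-0.1, 0.0, 0.6]
gripper_width: 0.0008
gripper_force: 0.0
time_s: 14.8
tcp_pos: [0.5359, 0.0979, 0.1439]
eef_rot: [-180.0, -0.0, 177.0]
contact_force: [0.5, 0.0, 0.5]
gripper_width: 0.0004
gripper_force: 0.6
tcp [0.5359 0.0979 0.1439] F [0.5 0.  0.5] shift [ 0.045 -0.038 -0.014] spin None j6 -124.0
[ 0.09855768 -0.31960726 -0.00415349]
```

```bash
python3 -m inch '0.107 -0.015 0.05 0 0;0.107 -0.02 0.05 0 0;0.067 0 0.08 0 0;0.067 0 0.08 0 0;0.067 0 0.123 0 0;0.033 0 0.107 0 0;0.017 0 0.083 0 0;0 0 0.05 0 0'
python3 - <<'E'
from h import *
togo(.4636,.0959,.044);print(get_state()['moment'])
s0=np.load("d6.npz");d=capture("side");np.savez("d7.npz",**d)
df=np.abs(s0["color"].astype(int)-d["color"]).sum(2)
# old lid tab location now changed?
for P in([.619,.126,.17],[.615,.09,.165],[.60,.10,.12]):
    u,v=proj(d,P).astype(int);print(P,u,v,df[v-2:v+3,u-2:u+3].mean())
E
```

```text
time_s: 15.8
tcp_pos: [0.4664, 0.096, 0.05]
eef_rot: [-179.9, -0.1, 177.0]
contact_force: [-3.1, -0.3, 5.7]
gripper_width: 0.0004
gripper_force: 2.1
tcp [0.4664 0.096  0.05  ] F [-3.1 -0.3  5.7] shift [ 0.019 -0.002  0.04 ] spin None j6 -128.4
[-0.0978441   1.04341984  0.03547589]
[0.619, 0.126, 0.17] 339 145 340.12
[0.615, 0.09, 0.165] 343 151 229.96
[0.6, 0.1, 0.12] 338 163 112.04
```

Force reads 5.7 N up with TCP z at 0.050, and the old lid region in the side view has changed, so the lid is down. Next I fetch the pin.

```bash
python3 -m inch '0 0 -0.35 0 0;0 0 -0.35 0 0;-0.02 0.367 0 0 0.36;-0.02 0.367 0 0 0.36;-0.02 0.367 0 0 0.36;-0.017 0.367 0 0 0.36;0 0 0 0 0.36;0 0 0 0 0.36'
python3 - <<'E'
from h import *
togo(.4892,.3157,.048,87.04);print(get_state()['gripper_width'])
w=capture("wrist");np.savez("w8.npz",**w);d=capture("side");np.savez("d8.npz",**d)
print("knob",proj(w,[.489,.3175,.071]),"lidhole in scene",)
g=cv2.cvtColor(w["color"],cv2.COLOR_BGR2GRAY)
u,v=proj(w,[.489,.3175,.071]).astype(int);u0,v0=u-40,v-40
c=cv2.HoughCircles(cv2.resize(g[v0:v0+80,u0:u0+80],None,fx=4,fy=4,interpolation=cv2.INTER_CUBIC),cv2.HOUGH_GRADIENT,1,40,param1=80,param2=20,minRadius=35,maxRadius=85)
print(None if c is None else c[0][:5]/4+[u0,v0,0])
E
```

```text
time_s: 16.85
tcp_pos: [0.4901, 0.3156, 0.1555]
eef_rot: [-180.0, -0.0, 177.0]
contact_force: [-1.3, -0.3, -0.2]
gripper_width: 0.0315
gripper_force: 0.0
tcp [0.4901 0.3156 0.1555] F [-1.3 -0.3 -0.2] shift [0.006 0.001 0.717] spin -4.536154835470541e-05 j6 -145.0
0.03150709014196023
knob [318.43425521 205.12300419] lidhole in scene
None
```

```bash
python3 -m inch '0.006 0 0.2 0 0.36;0 0 0.2 0 0.36;0 0 0.2 0 0.36;0 0 0.115 0 0.36;0 0 0 0 0.36;0 0 0 0 0;0 0 0 0 0;0 0 0 0 0' 45
python3 -c "
from h import *
s=get_state();togo(.4892,.3157,.048,87.04);print(s['gripper_width'],s['gripper_force'])"
```

```text
time_s: 17.95
tcp_pos: [0.4899, 0.3159, 0.0499]
eef_rot: [179.9, 0.1, 177.0]
contact_force: [-0.3, -1.1, 5.8]
gripper_width: 0.0189
gripper_force: 45.0
tcp [0.4899 0.3159 0.0499] F [-0.3 -1.1  5.8] shift [ 0.005 -0.002  0.012] spin -7.97223398318102e-05 j6 -145.1
0.018896167168910523 45.00203311443329
```

```bash
python3 -m inch '0 0 -0.3 0 0;0 0 -0.35 0 0;0 0 -0.35 0 0;0.0275 -0.369 0 0 0;0.0275 -0.369 0 0 0;0.0275 -0.369 0 0 0;0.0275 -0.369 0 0 0;0 0 0 0 0'
python3 -m inch '0 0 0.15 0 0;0 0 0.15 0 0;0 0 0 0 0;0 0 0 0 0;0 0 0 0 0;0 0 0 0 0;0 0 0 0 0;0 0 0 0 0'
python3 - <<'E'
from h import *
s=get_state();togo(.4616,.0960,.140,87.04);print(s['gripper_width'],s['gripper_force'])
w=capture("wrist");np.savez("w9.npz",**w);d=capture("side");c=capture("scene")
np.savez("d9.npz",**d);np.savez("s9.npz",**c)
T=s["tcp_pos"]
print("wrist: hole",proj(w,[.462,.098,.0555]),"tip",proj(w,T+[0,.002,-.044]))
for n,q in(("d",d),("s",c)): print(n,"hole",proj(q,[.462,.096,.0555]),"tip",proj(q,T+[0,0,-.044]),"tcp",proj(q,T))
k=lambda c,u,v,W,H,f:cv2.resize(c["color"][v:v+H,u:u+W],(int(W*f),int(H*f)),interpolation=cv2.INTER_CUBIC)
u,v=proj(d,[.47,.096,.07]).astype(int);a,b=proj(c,[.47,.096,.07]).astype(int);print(u-40,v-37,a-40,b-37)
cv2.imwrite("pics/c9.png",np.hstack([k(w,240,110,160,200,3)[:600,:480],np.vstack([k(d,u-40,v-37,80,75,4),k(c,a-40,b-37,80,75,4)])]))
E
```

```text
time_s: 18.95
tcp_pos: [0.4601, 0.0926, 0.1991]
eef_rot: [180.0, 0.0, 176.8]
contact_force: [0.6, 0.4, 0.2]
gripper_width: 0.0193
gripper_force: 45.0
time_s: 19.95
tcp_pos: [0.4613, 0.0954, 0.1538]
eef_rot: [180.0, 0.0, 177.0]
contact_force: [-0.0, 0.0, -0.8]
gripper_width: 0.0191
gripper_force: 45.0
tcp [0.4613 0.0954 0.1538] F [-0.   0.  -0.8] shift [-0.002  0.004  0.092] spin -0.00012394051137746152 j6 -128.7
0.019073678504617005 44.99974608421326
wrist: hole [319.19755316 202.23332139] tip [318.53807482 222.90198242]
d hole [302.0528724  192.87615547] tip [300.99020982 179.01169382] tcp [300.19149507 167.16471085]
s hole [300.27903745 222.78947427] tip [300.01060526 210.30084083] tcp [299.54025316 199.67701996]
264 151 258 181
```

View pics/c9.png

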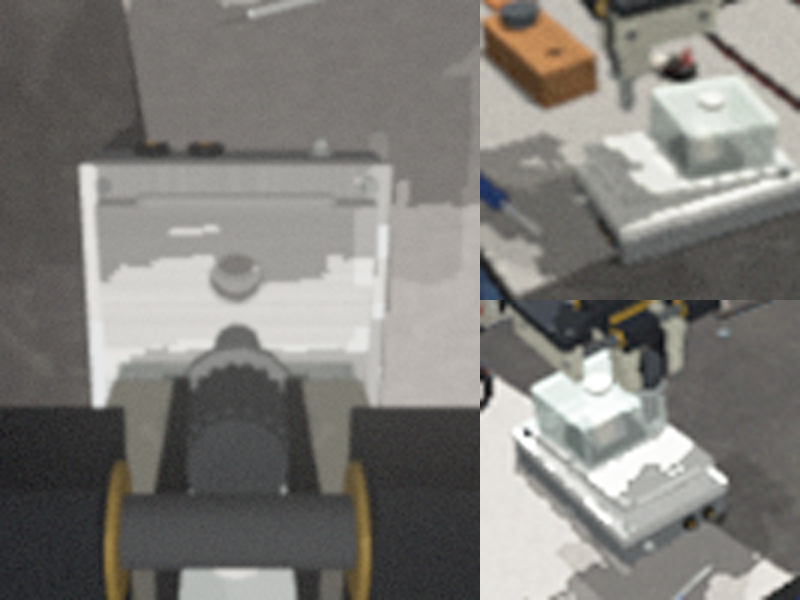

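The lid is ajar. Its hole is at wrist pixel (318.7,202), exactly where predicted, and the pin tip is in line at column 318.7. Descending.

```bash
python3 -m inch '0 0 0.1 0 0;0 0 0.1 0 0;0 0 0.1 0 0;0 0 0.1 0 0;0 0 0 0 0;0 0 0 0 0;0 0 0 0 0;0 0 0 0 0' 60
python3 -c "
from h import *
togo(.4613,.0957,.0539,87.04)"
python3 -m inch '0 0 0.04 0 0;0 0 0.04 0 0;0 0 0.04 0 0;0 0 0.03 0 0;0 0 0 0 0;0 0 0 0 0;0 0 0 0 0;0 0 0 0 0'
python3 -c "
from h import *
s=get_state();togo(.4613,.0957,.0539,87.04);print(s['gripper_width'],s['moment'])"
```

```text
time_s: 21.1
tcp_pos: [0.4615, 0.0956, 0.0941]
eef_rot: [180.0, 0.0, 177.0]
contact_force: [0.5, -0.3, -0.8]
gripper_width: 0.0188
gripper_force: 60.0
tcp [0.4615 0.0956 0.0941] F [ 0.5 -0.3 -0.8] shift [0.001 0.001 0.268] spin -0.00011123054752621739 j6 -128.7
time_s: 22.1
tcp_pos: [0.4613, 0.0954, 0.0713]
eef_rot: [180.0, 0.0, 177.0]
contact_force: [0.0, -0.3, -0.5]
gripper_width: 0.0191
gripper_force: 60.0
tcp [0.4613 0.0954 0.0713] F [ 0.  -0.3 -0.5] shift [0.    0.002 0.116] spin -0.00011461215266490083 j6 -128.7
0.019051166865318124 [ 0.01929641 -0.02815846  0.00162296]
```

```bash
python3 -m inch '0 0 0.03 0 0;0 0 0.03 0 0;0 0 0.03 0 0;0 0 0.02 0 0;0 0 0 0 0;0 0 0 0 0;0 0 0 0 0;0 0 0 0 0'
python3 -c "
from h import *
s=get_state();togo(.4613,.0957,.0539,87.04);print(s['gripper_width'],s['moment'])"
python3 -m inch '0 0 0.007 0 0;0 0 0.007 0 0;0 0 0 0 0;0 0 0 0 0;0 0 0 0 0;0 0 0 0 0;0 0 0 0 0;0 0 0 0 0'
python3 -c "
from h import *
s=get_state();togo(.4613,.0957,.0539,87.04);print(s['gripper_width'],s['moment'])"
```

```text
time_s: 23.1
tcp_pos: [0.4613, 0.0954, 0.0549]
eef_rot: [-180.0, 0.0, 177.0]
contact_force: [-2.2, -0.4, 6.6]
gripper_width: 0.0189
gripper_force: 60.0
tcp [0.4613 0.0954 0.0549] F [-2.2 -0.4  6.6] shift [0.    0.002 0.006] spin -6.777105642055878e-05 j6 -128.7
0.018910903337632207 [0.02054879 0.99332137 0.01965622]
time_s: 24.1
tcp_pos: [0.4614, 0.0954, 0.0537]
eef_rot: [-180.0, 0.0, 177.0]
contact_force: [-7.9, 0.2, 19.4]
gripper_width: 0.0189
gripper_force: 60.0
tcp [0.4614 0.0954 0.0537] F [-7.9  0.2 19.4] shift [ 0.001  0.002 -0.002] spin -8.080444533931086e-07 j6 -128.7
0.01887866834192529 [0.06022072 2.77677286 0.01177199]
```

```bash
python3 -m inch '0 0 0.007 0 0;0 0 0 0 0;0 0 0 0 0;0 0 0 0 0;0 0 0 0 0;0 0 0 0 0;0 0 0 0 0;0 0 0 0 0'
python3 - <<'E'
from h import *
s=get_state();togo(.4613,.0957,.0539,87.04);print(s['gripper_width'],s['moment'])
E
```

```text
time_s: 25.1
tcp_pos: [0.4615, 0.0954, 0.0534]
eef_rot: [180.0, 0.1, 177.1]
contact_force: [-11.5, -0.3, 31.6]
gripper_width: 0.0186
gripper_force: 60.0
tcp [0.4615 0.0954 0.0534] F [-11.5  -0.3  31.6] shift [ 0.001  0.002 -0.003] spin 4.644190611971213e-05 j6 -128.7
0.01859895101837671 [ 5.27051522e-04  4.31812391e+00 -1.30435639e-02]
```

```bash
python3 -m inch '0.005 0 0 0 0;0 0 0 0 0;0 0 0 0 0;0 0 0 0 0;0 0 0 0 0;0 0 0 0 0;0 0 0 0 0;0 0 0 0 0'
python3 - <<'E'
from h import *
s=get_state();togo(.4613,.0957,.0539,87.04);print(s['gripper_width'],s['moment'])
d=capture("side");c=capture("scene");np.savez("d10.npz",**d);np.savez("s10.npz",**c)
# lid tab's front edge: ajar vs now, image shift by phase correlation round the tab's front -y corner
for n,q in(("d9",d),("s9",c)):
    o=np.load(n+".npz"); P=[.433,.055,.05]; u,v=proj(q,P).astype(int)
    g=lambda i:cv2.cvtColor(i["color"],cv2.COLOR_BGR2GRAY)[v-12:v+12,u-12:u+12].astype(np.float32)
    print(n,(u,v),"abs diff",np.abs(g(o)-g(q)).mean(),cv2.phaseCorrelate(g(o),g(q)),"expected 12mm:",proj(q,[.433,.055,.044])-proj(q,[.433,.055,.058]))
E
```

```text
time_s: 26.1
tcp_pos: [0.4613, 0.0955, 0.0535]
eef_rot: [180.0, 0.1, 177.1]
contact_force: [-8.2, -2.2, 28.8]
gripper_width: 0.019
gripper_force: 60.0
tcp [0.4613 0.0955 0.0535] F [-8.2 -2.2 28.8] shift [ 0.     0.001 -0.003] spin 8.548800818467663e-05 j6 -128.8
0.018952276143829227 [-0.63017166  3.06406688  0.02286219]
d9 (np.int64(299), np.int64(203)) abs diff 19.711805 ((0.35423254337753995, 0.5749637358306874), 0.9232165316740671) expected 12mm: [0.25851009 3.5706554 ]
s9 (np.int64(315), np.int64(222)) abs diff 25.336805 ((0.68721670090199, 0.04821840074326467), 0.4820895414385531) expected 12mm: [0.04190373 3.13562854]
```

Run:
```python
from h import *
x,y,t=np.load("fix.npy");y-=.002
W=lambda a,b,z:[x+np.cos(t)*a-np.sin(t)*b,y+np.sin(t)*a+np.cos(t)*b,z]
for n,P in(("d",(-70,-44)),("d",(-55,-44)),("s",(-60,44)),("s",(-72,44))):
    for k in("9","10"):
        c=np.load(n+k+".npz");g=cv2.cvtColor(c["color"],cv2.COLOR_BGR2GRAY).astype(np.float32)
        p=np.array([proj(c,W(*P,z)) for z in np.arange(.02,.072,.004)],np.float32)
        print(n+k,P,cv2.remap(g,p[:,:1],p[:,1:],cv2.INTER_LINEAR).ravel().astype(int))
togo(.4613,.0957,.0539)
```

```text
d9 (-70, -44) [0 0 0 0 0 0 0 0 0 0 0 0 0]
d10 (-70, -44) [0 0 0 0 0 0 0 0 0 0 0 0 0]
d9 (-55, -44) [0 0 0 0 0 0 0 0 0 0 0 0 0]
d10 (-55, -44) [0 0 0 0 0 0 0 0 0 0 0 0 0]
s9 (-60, 44) [0 0 0 0 0 0 0 0 0 0 0 0 0]
s10 (-60, 44) [0 0 0 0 0 0 0 0 0 0 0 0 0]
s9 (-72, 44) [0 0 0 0 0 0 0 0 0 0 0 0 0]
s10 (-72, 44) [0 0 0 0 0 0 0 0 0 0 0 0 0]
tcp [0.4613 0.0955 0.0535] F [-8.7 -2.  28.4] shift [ 0.     0.001 -0.003] spin None j6 -128.8
```

Run:
```python
from h import *
x,y,t=np.load("fix.npy");y-=.002
W=lambda a,b,z:[x+(np.cos(t)*a-np.sin(t)*b)/1e3,y+(np.sin(t)*a+np.cos(t)*b)/1e3,z]
for n,P in(("d",(-70,-44)),("d",(-55,-44)),("s",(-60,44)),("s",(-81,0)),("s",(-81,25))):
    for k in("9","10"):
        c=np.load(n+k+".npz");g=cv2.cvtColor(c["color"],cv2.COLOR_BGR2GRAY).astype(np.float32)
        p=np.array([proj(c,W(*P,z)) for z in np.arange(.02,.08,.004)],np.float32)
        print(n+k,P,cv2.remap(g,p[:,:1].copy(),p[:,1:].copy(),cv2.INTER_LINEAR).ravel().astype(int))
```

```text
d9 (-70, -44) [130 153 171 199 205 173 153 148 146 138 137 141 143 146 164]
d10 (-70, -44) [110 133 143 148 150 143 142 147 150 151 150 148 145 140 138]
d9 (-55, -44) [118 147 172 205 225 205 167 150 145 139 164 212 229 232 229]
d10 (-55, -44) [110 132 146 149 151 144 141 160 184 191 176 158 151 142 144]
s9 (-60, 44) [186 212 222 220 207 192 182 170 158 192 245 255 253 251 251]
s10 (-60, 44) [189 219 227 213 189 180 193 208 198 190 186 220 247 254 240]
s9 (-81, 0) [129 152 164 174 181 183 183 180 177 180 190 192 184 224 204]
s10 (-81, 0) [131 154 170 175 181 189 199 196 188 185 184 183 185 179 148]
s9 (-81, 25) [135 155 163 174 182 184 183 183 183 183 193 189 180 176 175]
s10 (-81, 25) [137 156 166 176 182 188 199 196 186 185 185 183 171 143 119]
```

The tab's upper front edge dropped from z ≈ 0.060 (ajar) to 0.044, which is the shut height. The pin is at its home height with a firm 28 N press, so I'm handing in.

```bash
python3 -c "
from plant import *
print(close_job())"
```

```text
the job is handed in; nothing more can be done
None
```

The job is handed in at 26 s, with the relay seated, the lid shut flat, and the interlock pin gripped and pressed fully home at about 28 N; the lid and pin were checked by measurement, not in a final picture.

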